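# Light the microscope lamp

## Robot

A 6-joint arm with a two-finger parallel gripper is mounted at the origin on a cart in front of the work surface, level with it; the furniture and walls round the work are solid. World frame = base frame: x ahead of the robot, y to its left, z up, the work surface at z = 0. Lengths are in m, angles in rad, forces in N, time in s.
With the tool pointing down it reaches from about 0.275 to 0.85 m from the base axis. Payload 5.2 kg.
Tool frame: the origin (TCP) lies midway between the tips of the shut fingers; the grasp point (between the pads) lies 19 mm behind it; z points along the fingers, y is the line along which they close (so a half turn about z gives the same grasp; the last joint's range is limited). The gripper opens to 85 mm and grips with 20 to 120 N. Pads are 22 mm wide; open, the fingers measure 114 mm over their backs; the gripper's body (76 mm by 85 mm) begins 54 mm behind the grasp point. The pads swing forward as they close: fully open they stand 13 mm farther back than shut.
Start: joints at [1.065, 0.259, 1.535, -0, 1.348, -0.203], TCP at [0.164, 0.525, 0.231] pointing down, gripper open.
Joint ranges: [-3.14, 3.14], [-0.91, 2.08], [0.19, 2.58], [-1.22, 4.36], [0.22, 2.71], [-3.12, 3.12]. Speed limits (rad/s): [2.57, 2.57, 3.14, 3.14, 3.14, 3.14].

## Interface

Orientations are given as a rotation vector (axis times angle).
In Python, from plant import * gives the robot as it stands.
- The arm moves only by the tool carry_out, never from a script. Its argument "rows" is a list of rows, each a list of 4 numbers: the shift along the world's x, y, z in units of 40 mm (1.0 is 40 mm), then the turn about the world's z in units of 8 degrees (1.0 is 8 degrees). A call has 1 to 8 rows; each row shifts and turns the commanded pose from where the row before left it; what a row does not reach is not made up. A row lasts 1/10 s, in which the tool goes at most 50 mm and 8.59 degrees, less where a joint would pass 70% of its speed; a pose out of reach is approached as far as the arm can. A call is refused whole if a number of a shift passes 1 or a number of a turn 1, either way. A call with a gripper value outside its range is refused whole. "claw" is the opening, from 0 (shut) to 1 (fully open), set as the call begins (left out, the last holds). The fingers move at their own pace and stop on an object; "grip_force" is the grip in N (left out, the last holds). Time passes only in rows, so rows that do not move let the fingers close. It gives the time, the measured TCP pose, the force, the opening and the grip force at its end, in the units of the state.
- get_obs(): the state, without advancing time (a new reading comes with each control period).
- grab_frame(name): name is "scene" or "top" or "wrist"; returns a dict with "color" (480x640x3 uint8, blue, green, red), "mtx" (3x3 intrinsics, pixels), "eye" and "orientation" of the camera in the world. Camera axes: x right, y down, z forward; pixel columns grow to the right and rows downward; lengths in m; the calibration is good to about 2 mm. The wrist camera is an equidistant fisheye: a pixel r from the principal point sees the ray r / f radians off the axis. A picture is of the moment at which its call begins. There is no depth.
- close_job(): hands the job in; it is judged then, once.
The state is a dict: "time": time; "q": joint angles; "qd": joint speeds; "joint_torque": joint torques, N m; "eef_pos": TCP position; "tool_rot": TCP orientation; "ft_force": force on the tool from outside, world axes, zero at the start; "wrist_torque": the same for the moment, N m; "opening": finger opening in m; "grip_force": force on a finger pad.
Only numpy, scipy, OpenCV 4.12 (cv2) and the standard library are available. Lean on these libraries where they do the work, as an engineer would, in place of code of your own. Each camera call takes 0.05 s, during which the arm holds its last target. There are 200 camera calls.

## Task

Light the microscope lamp by pressing three controls with the closed fingertips, in this order: rock the paddle switch of the lamp supply fully over by pressing its raised far end, push the long bar key of the low key unit fully down so that it stays down, then press the large round key fully down and keep it pressed: the program finishes while still holding it down. Do not press the small round key or any key before its turn, do not grip or pick up anything, and leave the two units and the things around them where they stand.

Things in the scene. Friction and masses are not known exactly. Their poses are not given: they have to be found in the camera images.
- supply: Lamp supply: white box 150 (its x) x 110 (its y) x 60 mm high, loose on the bench, about 0.9 kg, rubber feet. Origin: centre of its underside; z up, x away from the robot and y to the left, turned by up to 0.35 rad. On its top, 12 mm from the centre towards its -x side, sits the one black paddle rocker in a grey bezel 80 x 44 mm whose top is 63 mm above the bench.
- rocker (a joint): Angle of the rocker, rad: about 0 (up to 0.04) at the start with the end towards the supply's +x (the far end) raised, 0.30 when rocked fully over (that end down, the other up). Pivot axis: the supply's y, 67.5 mm above the bench. It stays where it is left; turning it takes about 0.08 N m, some 4 N at the raised end.
- rocker_raised_end (a point): Point on the top face of the rocker's raised half, 21 mm from the pivot; it moves with the rocker, from about 77 mm above the bench at the start to about 71 mm when rocked over. The rocker is a shallow V, 64 mm long (supply's x) and 30 mm wide; the raised half slopes up by 0.30 rad at the start and lies level when rocked over.
- key_unit: Key unit: low white box 115 (its x) x 190 (its y) x 32 mm high, loose on the bench, about 0.7 kg, rubber feet. Origin: centre of its underside; z up, x away from the robot and y to the left, turned by up to 0.35 rad. Three black keys on its top: the bar key in its +x half, the large round key in its -x, +y quarter, the small round key in its -x, -y quarter; each stands in a grey collar 2 mm high.
- bar_key_top (a point): Centre of the top of the long bar key, 20 (unit's x) x 76 (unit's y) mm, 46 mm above the bench at the start; moves with the key.
- bar_key (a joint): Travel of the bar key, m: 0 up, 0.008 fully down. Moves straight down against about 4 N of friction and stays down.
- large_key_top (a point): Centre of the top of the large round key, 32 mm across, 44 mm above the bench when up; moves with the key.
- large_key (a joint): Travel of the large round key, m: 0 up, 0.006 fully down. Sprung: 2 N to start, 5.4 N fully down; springs back up when let go.
- small_key_top (a point): Centre of the top of the small round key, 18 mm across, 44 mm above the bench, 84 mm from the large one. Not to be pressed.
- small_key (a joint): Travel of the small round key, m: 0 up, 0.006 fully down. Not to be pressed.
- canister: Bystander: beige canister with a black lid, 38 mm across, 57 mm high, standing between the units; origin at the centre of its underside.
- oil: Bystander: small amber dropper bottle, 27 x 33 x 68 mm high, standing just beyond the supply's +x side; origin at the centre of its underside.
- coverslips: Bystander: grey coverslip box, 30 x 30 x 17 mm, lying 90 to 100 mm from the centre, just off the key unit's -x side; origin at the centre of its underside.
- tissue: Bystander: flat green lens tissue booklet, 66 x 105 x 10 mm, near the bench's front edge; origin at the centre of its underside.
- magnifier: Bystander: folding loupe, 27 x 44 x 15 mm, lying farther back, beyond the canister; origin at the centre of its underside.

How it is judged:
By the outcome, as a careful person would: the job done as asked, in the order asked, and still so for the second after the job is handed in, while the arm keeps its last pose, push and grip.
It also fails if it takes over 38 s, if anything falls off the work surface, if the arm or the gripper's body presses on something with over 40 N, if the wrist force passes 120 N, or if a joint passes its speed limit or range.

## Working session

There is one attempt and no reset: what is moved stays moved. The work goes in short steps, Python scripts to look and compute and a tool call to move; the robot and the scene stay as the last step left them, time stands still between calls to the robot, and variables do not carry over. Pictures are saved under pics/ and viewed, at most 10 in all, crops included, and the job is handed in when it is done.

Besides the shell and the picture viewer there is one more tool, called after ">>>" as name([rows], argument=value, ...), one row to a line, values as JSON. carry_out: Moves the arm, as the interface text tells. Its arguments: {"type":"object","properties":{"rows":{"type":"array"},"claw":{"type":"number"},"grip_force":{"type":"number"}},"required":["rows"]}

```bash
mkdir -p pics; python3 - <<'E'
from plant import *
import cv2,pickle
d={n:grab_frame(n) for n in("top","scene")}
pickle.dump(d,open('f0.pkl','wb'))
for n in d:
  cv2.imwrite(f'pics/{n}0.png',d[n]['color']); print(n,d[n]['mtx'],d[n]['eye'],d[n]['orientation'])
print(get_obs())
E
```

```text
top [[559.26855326   0.         313.08318429]
 [  0.         559.26855326 241.07923154]
 [  0.           0.           1.        ]] [ 0.35761048 -0.00877258  0.96832635] [-2.0155667   2.20524565 -0.23797503]
scene [[556.82697627   0.         325.48156056]
 [  0.         556.82697627 234.60483937]
 [  0.           0.           1.        ]] [-0.13867535 -0.35109926  0.79439917] [-2.05179463  1.23490618 -0.54850081]
{'time': 0.1, 'q': array([ 1.06517041e+00,  2.59254224e-01,  1.53596846e+00, -1.16692969e-05,
        1.34802936e+00, -2.02823634e-01]), 'qd': array([ 0.00243271,  0.00106011, -0.00351956,  0.00105458, -0.00236021,
        0.00181752]), 'joint_torque': array([ 2.19590060e-03, -4.46967959e+01, -2.91246307e+01, -3.70484622e-04,
        6.33155083e-03, -1.16077643e-05]), 'eef_pos': array([0.1637636 , 0.52454914, 0.23056848]), 'tool_rot': array([-4.73736306e-01, -3.10509633e+00,  2.45048673e-03]), 'ft_force': array([-0.04044931,  0.06076375,  0.58296914]), 'wrist_torque': array([ 0.01572195,  0.01364894, -0.01290767]), 'grip_force': 0.0, 'opening': 0.0853929998577435}
```

View pics/top0.png

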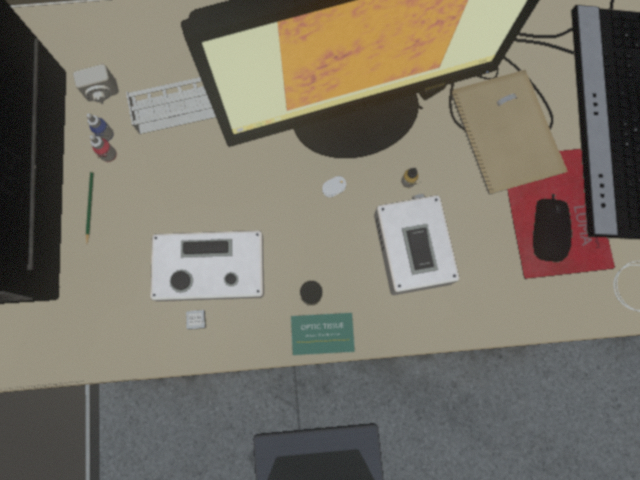

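View pics/scene0.png

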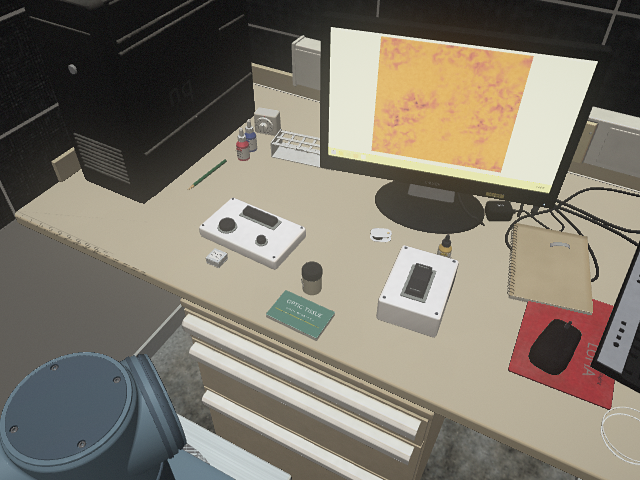

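The top view shows the key unit at about (207,265), with bar (206,247), large key (180,280) and small key (231,279). The supply is at (417,243) with its rocker at (420,249), the canister at (311,292), and the oil bottle at (410,177). The scene view shows the same layout.

```bash
cat > h.py <<'E'
import numpy as np,cv2,pickle
from scipy.spatial.transform import Rotation as R
def ray(f,uv):
    p=np.linalg.solve(f['mtx'],[uv[0],uv[1],1.]); return R.from_rotvec(f['orientation']).apply(p)
def onplane(f,uv,z):
    d=ray(f,uv); e=np.asarray(f['eye']); return e+d*(z-e[2])/d[2]
def blobs(f,roi,lo,hi,amin):
    x0,y0,x1,y1=roi; g=cv2.cvtColor(f['color'],cv2.COLOR_BGR2GRAY)[y0:y1,x0:x1]
    n,l,s,c=cv2.connectedComponentsWithStats(cv2.inRange(g,lo,hi))
    return [(c[i]+[x0,y0],s[i][4],np.argwhere(l==i)[:,::-1]+[x0,y0]) for i in range(1,n) if s[i][4]>=amin]
E
python3 - <<'E'
from h import *
d=pickle.load(open('f0.pkl','rb'))
R_={'top':((150,230,265,300),(375,195,460,295)),'scene':((200,195,306,268),(376,245,460,335))}
for n in d:
  f=d[n]
  for k,roi in enumerate(R_[n]):
    for c,a,p in blobs(f,roi,0,60,25):
      r=cv2.minAreaRect(p.astype(np.float32)); print(n,k,'dark',c.round(1),a,np.round(r[1],1),onplane(f,c,.044 if k==0 else .070).round(4))
    for c,a,p in blobs(f,roi,150,255,800):
      W=np.array([onplane(f,q,.032 if k==0 else .06)[:2] for q in cv2.convexHull(p.astype(np.int32))[:,0]])
      r=cv2.minAreaRect((W*1000).astype(np.float32)); print(n,k,'white',a,np.round(r,1) if 0 else r)
# canister
c=cv2.cvtColor
t=d['top']['color'];s=d['scene']['color']
a=cv2.resize(t[190:310,145:265],(400,400),interpolation=2);b=cv2.resize(t[160:300,360:480],(400,466),interpolation=2)[:400]
b=cv2.resize(t[165:295,355:485],(400,400),interpolation=2)
cv2.imwrite('pics/crop1.png',np.hstack([a,b]))
E
```

```text
top 0 white 5977 ((539.1397094726562, 157.89959716796875), (190.38369750976562, 117.52031707763672), 86.83453369140625)
top 1 white 4519 ((538.9052734375, -201.6813201904297), (150.63084411621094, 113.98632049560547), 5.367620468139648)
scene 0 white 4670 ((529.1329956054688, 161.40748596191406), (202.5686492919922, 226.6586456298828), 28.50210952758789)
scene 0 white 1011 ((424.33447265625, 152.94558715820312), (165.18621826171875, 67.25373840332031), 86.5635986328125)
scene 1 white 4865 ((522.1798095703125, -205.4530029296875), (211.50279235839844, 156.95448303222656), 23.81632423400879)
```

View pics/crop1.png

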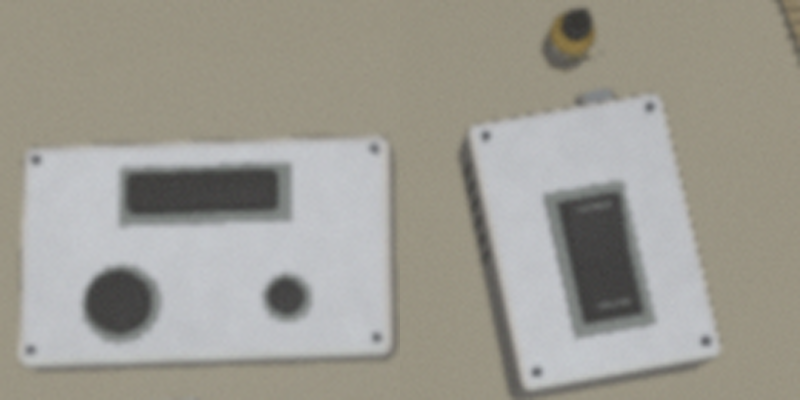

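The crop shows the keys as dark grey (brighter than my threshold) in grey collars. Left: bar at (200,190), large key (120,302), small key (287,296). Right: rocker at (600,258), with its far end up. Both box sizes match (190x117, 151x114 mm). I'll repeat the key measurement with a higher threshold.

```bash
python3 - <<'E'
from h import *
d=pickle.load(open('f0.pkl','rb'))
R_={'top':((160,235,255,295),(385,205,450,285)),'scene':((210,203,290,255),(400,258,440,308))}
for n in d:
  f=d[n]
  for k,roi in enumerate(R_[n]):
    for c,a,p in blobs(f,roi,0,88,25):
      W=np.array([onplane(f,q,.0445 if k==0 else .070)[:2] for q in p])
      r=cv2.minAreaRect((W*1000).astype(np.float32)); print(n,k,'dark',c.round(1),a,np.round(r[0],1),np.round(r[1],1),round(r[2],1),(W.mean(0)*1e3).round(1))
def T(o,y,p):
  y=np.radians(y); return np.array(o)+[np.cos(y)*p[0]-np.sin(y)*p[1],np.sin(y)*p[0]+np.cos(y)*p[1]]
print('rocker centre pred',T([539,-201.7],5.4,[-12,0]),'raised',T([539,-201.7],5.4,[9,0]))
for n,uv,z in(('top',(311,291),.057),('top',(410,175),.068),('top',(196,319),.017)): print(onplane(d[n],uv,z).round(3))
E
```

```text
top 0 dark [205.1 247. ] 530 [564.4 155.3] [74.3 20.6] 87.6 [564.4 155.2]
top 0 dark [180.2 280.2] 272 [511.9 199.1] [30. 30.] 23.3 [511.8 199.3]
top 0 dark [230.4 278.4] 77 [507.5 116.1] [15.7 14. ] 40.6 [507.3 115.8]
top 1 dark [419.7 248.3] 753 [ 525.3 -199.6] [66.5 32.6] 3.9 [ 525.1 -199.5]
scene 0 dark [259.7 216. ] 330 [555.8 152.7] [79.1 26. ] 87.1 [555.8 151.7]
scene 0 dark [226.7 224.3] 166 [503.9 196.9] [36.5 29.7] 34.4 [503.3 196.1]
scene 0 dark [260.8 239.4] 61 [498.8 112.4] [20.3 15.5] 32.1 [498.8 112.8]
scene 1 dark [418.7 280.8] 578 [ 521.7 -201.2] [76.6 32.5] 5.2 [ 519.9 -201.4]
rocker centre pred [ 527.05325642 -202.82929976] raised [ 547.96005768 -200.85302518]
[ 0.473 -0.016  0.057]
[ 0.652 -0.2    0.068]
[0.448 0.181 0.017]
```

>>> carry_out([
  [0.5, -0.95, 0, 0.15],
  [0.5, -0.95, 0, 0.15],
  [0.5, -0.95, 0, 0.15],
  [0.5, -0.95, 0, 0.15],
  [0.5, -0.95, 0, 0.15],
  [0.5, -0.95, 0, 0.15],
  [0.5, -0.95, 0, 0.15],
  [0.5, -0.95, 0, 0.15],
], claw=0)

```text
time: 0.9
eef_pos: [0.3242, 0.2194, 0.2312]
tool_rot: [-0.21, -3.135, 0.0]
ft_force: [0.7, -0.0, -0.1]
opening: 0.0
grip_force: 0.0
```

>>> carry_out([
  [0.5, -0.95, 0, 0.15],
  [0.5, -0.95, 0, 0.15],
  [0.5, -0.95, 0, 0.15],
  [0.5, -0.95, 0, 0.15],
  [0.5, -0.95, 0, 0.15],
  [0.5, -0.95, 0, 0.15],
  [0.5, -0.95, 0, 0.15],
  [0.5, -0.95, 0, 0.15],
])

```text
time: 1.7
eef_pos: [0.4843, -0.0847, 0.231]
tool_rot: [0.051, -3.141, -0.001]
ft_force: [1.0, 0.4, 0.5]
opening: -0.0
grip_force: 0.0
```

>>> carry_out([
  [0.5, -0.95, 0, 0.15],
  [0.5, -0.95, 0, 0.15],
  [0.5, -0.95, 0, 0.15],
  [0, 0, -0.8, 0],
  [0, 0, -0.8, 0],
  [0, 0, 0, 0],
  [0, 0, 0, 0],
  [0, 0, 0, 0],
])

```text
time: 2.5
eef_pos: [0.5449, -0.1973, 0.1691]
tool_rot: [-0.15, 3.136, -0.002]
ft_force: [0.3, -0.4, 1.1]
opening: 0.0001
grip_force: 0.0
```

>>> carry_out([
  [0, -0.08, -0.9, 0],
  [0, 0, -0.9, 0],
  [0, 0, 0, 0],
  [0, 0, 0, 0],
])

```text
time: 2.9
eef_pos: [0.5447, -0.2003, 0.0969]
tool_rot: [-0.15, 3.137, -0.001]
ft_force: [0.7, 0.1, 0.9]
opening: 0.0003
grip_force: 0.0
```

```bash
python3 - <<'E'
from plant import *
import cv2,numpy as np
w=grab_frame('wrist')['color'];s=grab_frame('scene')['color'];t=grab_frame('top')['color']
cv2.imwrite('pics/c2.png',np.hstack([cv2.resize(s[200:350,340:490],(400,400),interpolation=2),cv2.resize(w,(400,300))[:, :].copy() if 0 else cv2.copyMakeBorder(cv2.resize(w,(400,300)),0,100,0,0,0)]))
print(get_obs()['eef_pos'])
E
```

```text
[ 0.54566019 -0.20102832  0.09806455]
```

View pics/c2.png

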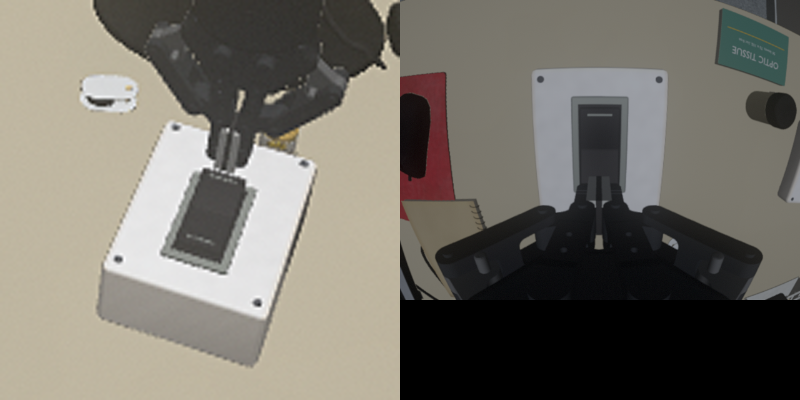

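The scene crop shows the shut fingertips at (228,165), just above the rocker's far end. In the wrist view the tips at (600,185) are centred on the rocker's width. I'll press now.

>>> carry_out([
  [0, 0, -0.2, 0],
  [0, 0, -0.2, 0],
  [0, 0, -0.05, 0],
  [0, 0, -0.05, 0],
  [0, 0, -0.05, 0],
  [0, 0, -0.05, 0],
  [0, 0, -0.05, 0],
  [0, 0, 0, 0],
])

```text
time: 3.85
eef_pos: [0.5449, -0.2004, 0.0704]
tool_rot: [-0.149, 3.136, -0.001]
ft_force: [1.4, 2.4, 9.7]
opening: 0.0003
grip_force: 4.7
```

>>> carry_out([
  [0, 0, -0.04, 0],
  [0, 0, 0, 0],
  [0, 0, 0, 0],
])

```text
time: 4.15
eef_pos: [0.5449, -0.2004, 0.0702]
tool_rot: [-0.15, 3.136, -0.002]
ft_force: [-1.6, 4.4, 19.0]
opening: 0.0001
grip_force: 9.4
```

>>> carry_out([
  [0, 0, 0.3, 0],
  [0, 0, 0.9, 0],
  [0, 0, 0.8, 0],
  [0.05, 0.9, 0, -0.1],
  [0.05, 0.9, 0, -0.1],
  [0.05, 0.9, 0, -0.1],
  [0.05, 0.9, 0, -0.1],
  [0.05, 0.9, 0, -0.1],
])

```text
time: 4.95
eef_pos: [0.553, -0.0191, 0.1472]
tool_rot: [0.038, -3.139, 0.0]
ft_force: [0.5, 0.0, -0.1]
opening: -0.0
grip_force: 0.0
```

>>> carry_out([
  [0.05, 0.9, 0, -0.1],
  [0.05, 0.9, 0, -0.1],
  [0.05, 0.9, 0, -0.2],
  [0.05, 0.9, 0, -0.2],
  [0.03, 0.78, 0, 0],
  [0, 0, 0, 0],
  [0, 0, 0, 0],
])

```text
time: 5.65
eef_pos: [0.5624, 0.1552, 0.147]
tool_rot: [-0.089, -3.139, 0.002]
ft_force: [0.2, -0.9, 0.4]
opening: 0.0
grip_force: 0.0
```

```bash
python3 - <<'E'
from plant import *
from h import *
f=grab_frame('top');s=grab_frame('scene')['color'];t=f['color'];w=grab_frame('wrist')['color']
a=cv2.resize(t[165:295,355:485],(400,400),interpolation=2)
b=cv2.resize(s[230:350,370:490],(400,400),interpolation=2)
cv2.imwrite('pics/c3.png',np.hstack([a,b]))
print(get_obs()['eef_pos'])
for c,A,p in blobs(f,(385,205,450,285),0,88,25): print(c,A)
E
```

```text
[0.56297813 0.15377989 0.14740997]
[419.74150665 248.88478582] 677
```

View pics/c3.png

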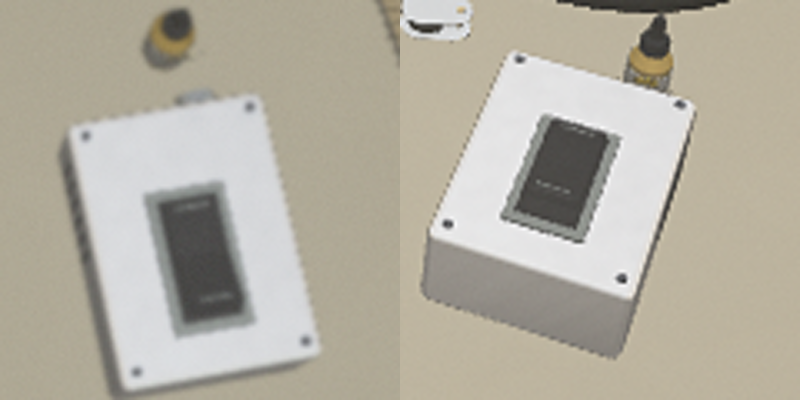

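The supply hasn't moved, and the near half of the rocker at (215,300) is now raised with the far half flat. Next is the bar key.

>>> carry_out([
  [0.03, 0.02, -0.9, 0],
  [0, 0, -0.9, 0],
  [0, 0, -0.4, 0],
  [0, 0, -0.08, 0],
  [0, 0, -0.08, 0],
  [0, 0, -0.05, 0],
  [0, 0, -0.05, 0],
  [0, 0, 0, 0],
])

```text
time: 6.6
eef_pos: [0.5648, 0.1558, 0.05]
tool_rot: [0.092, 3.139, 0.0]
ft_force: [-0.5, -0.2, -0.4]
opening: 0.0002
grip_force: 0.0
```

>>> carry_out([
  [0, 0, -0.05, 0],
  [0, 0, -0.05, 0],
  [0, 0, -0.05, 0],
  [0, 0, -0.05, 0],
  [0, 0, 0, 0],
])

```text
time: 7.1
eef_pos: [0.5647, 0.1559, 0.0413]
tool_rot: [0.092, 3.14, 0.0]
ft_force: [1.1, 1.1, -0.0]
opening: -0.0001
grip_force: 0.8
```

>>> carry_out([
  [0, 0, -0.05, 0],
  [0, 0, -0.03, 0],
  [0, 0, 0, 0],
  [0, 0, 0, 0],
])

```text
time: 7.5
eef_pos: [0.5647, 0.1559, 0.0381]
tool_rot: [0.092, 3.14, 0.0]
ft_force: [0.7, 0.7, 2.0]
opening: 0.0
grip_force: 1.0
```

>>> carry_out([
  [0, 0, -0.03, 0],
  [0, 0, 0, 0],
  [0, 0, 0, 0],
])

```text
time: 7.8
eef_pos: [0.5647, 0.1559, 0.038]
tool_rot: [0.092, 3.139, 0.0]
ft_force: [-1.7, 0.3, 10.1]
opening: -0.0002
grip_force: 5.0
```

One more nudge to seat the bar, then lift and move towards the large key (shift −53 mm in x, +43 mm in y).

>>> carry_out([
  [0, 0, -0.03, 0],
  [0, 0, 0, 0],
  [0, 0, 0.3, 0],
  [0, 0, 0.7, 0],
  [-0.65, 0.55, 0, 0],
  [-0.67, 0.55, 0, 0],
  [0, 0, 0, 0],
  [0, 0, 0, 0],
])

```text
time: 8.6
eef_pos: [0.5108, 0.2001, 0.0756]
tool_rot: [-0.089, -3.14, 0.001]
ft_force: [0.9, 0.6, 1.1]
opening: 0.0003
grip_force: 0.0
```

```bash
python3 - <<'E'
from plant import *
from h import *
s=grab_frame('scene')['color'];w=grab_frame('wrist')['color']
a=cv2.resize(s[170:290,180:330],(400,320),interpolation=2)
b=cv2.resize(w,(400,300))
cv2.imwrite('pics/c4.png',np.hstack([a,cv2.copyMakeBorder(b,0,20,0,0,0)]))
print(get_obs()['eef_pos'])
E
```

```text
[0.51214124 0.19945219 0.07567574]
```

View pics/c4.png

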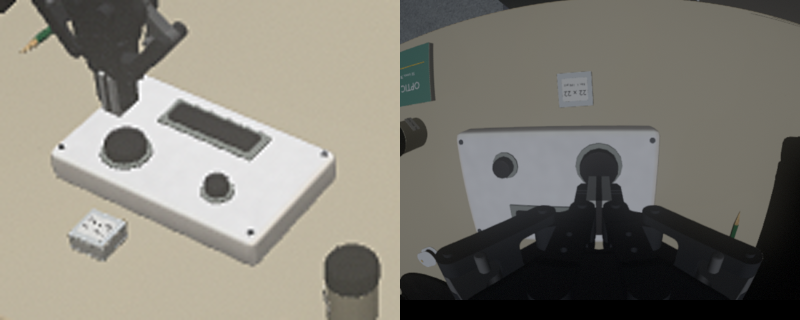

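The scene crop shows the bar key at (215,130) sunk nearly level with its collar. The fingertips at (118,105) are above the large key at (126,147), and the wrist view shows them centred on it sideways. I'll press the large key and hold it.

>>> carry_out([
  [0, 0, -0.4, 0],
  [0, 0, -0.2, 0],
  [0, 0, -0.08, 0],
  [0, 0, -0.08, 0],
  [0, 0, -0.06, 0],
  [0, 0, -0.06, 0],
  [0, 0, -0.06, 0],
  [0, 0, 0, 0],
])

```text
time: 9.5
eef_pos: [0.5119, 0.1995, 0.0384]
tool_rot: [0.092, 3.139, -0.001]
ft_force: [-0.3, -2.8, 4.3]
opening: -0.0002
grip_force: 2.5
```

>>> carry_out([
  [0, 0, -0.03, 0],
  [0, 0, 0, 0],
  [0, 0, 0, 0],
])

```text
time: 9.8
eef_pos: [0.5119, 0.1996, 0.038]
tool_rot: [0.091, 3.139, -0.0]
ft_force: [-2.6, -3.1, 10.1]
opening: -0.0001
grip_force: 4.7
```

>>> carry_out([
  [0, 0, -0.03, 0],
  [0, 0, 0, 0],
  [0, 0, 0, 0],
  [0, 0, 0, 0],
])

```text
time: 10.2
eef_pos: [0.512, 0.1996, 0.0378]
tool_rot: [0.091, 3.139, -0.001]
ft_force: [-4.9, -4.3, 18.0]
opening: 0.0
grip_force: 9.0
```

```bash
python3 - <<'E'
from plant import *
from h import *
s=grab_frame('scene')['color']
cv2.imwrite('pics/c5.png',cv2.resize(s[150:350,170:480],(775,500),interpolation=2))
o=get_obs();print(o['eef_pos'],o['ft_force'])
E
```

```text
[0.51196043 0.19958403 0.03782872] [-5.48740073 -4.25170542 18.04552429]
```

View pics/c5.png

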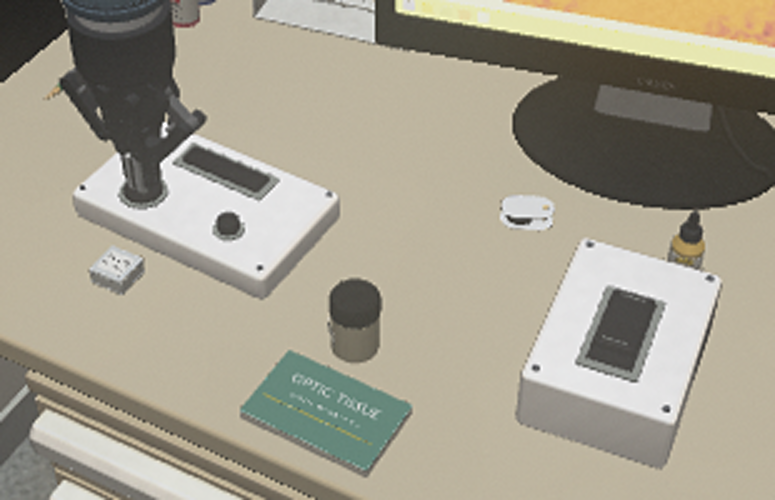

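The fingertips at (142,195) hold the large key down at its stop (18 N). The bar stays down at (225,170), the rocker is over, and nothing else has moved.

```bash
python3 -c "
from plant import *
print(close_job())"
```

```text
the job is handed in; nothing more can be done
None
```

I rocked the paddle switch over, pushed the bar key down so it stays down, and handed the job in with the large key held at its stop (18 N, about 10 s); the small key wasn't touched, nothing else visibly moved, and no verdict came back.

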